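# Raise a post-mounted mirror to the beam height and hold it

## Task

Swing the clamp lever of the mirror's post holder fully open. Then take the mirror mount and draw its post straight up, still standing in the bore and without turning it, until the middle of the mirror is level with the middle of the iris, and finish holding it there with the gripper so that a colleague can clamp it. Do not force the post against the bore, do not pull it out of the holder, and leave the iris and everything else on the desk as it is.

Things in the scene. Friction and masses are not known exactly. Their poses are not given: they have to be found in the camera images.
- bore_mouth (a point): Centre of the bore's mouth of the fixed black cam-lock post holder (body 25 mm across, 75 mm tall, on a 13 mm thick breadboard), 88 mm above the desk. Bore vertical, 13.7 mm across, 65 mm deep. Axes: x along the closed lever, y from the bore to the lever's pivot, z up; the iris stands exactly in its -y direction, the mirror faces it.
- lever_pivot (a point): Vertical pivot axis of the clamp lever at the lever's mid height (79 mm above the desk), 18.5 mm from the bore's axis in the holder's +y direction. Fixed.
- lever_tip (a point): Middle of the lever's black grip (23 mm long, 13.5 mm thick), 72 mm from the pivot, 79 mm above the desk, free below. The lever is a level bar 8.4 mm thick that ends 85 mm from the pivot. Closed it points along the holder's +x; it opens counter-clockwise seen from above, towards the holder's +y. It stays where it is left; 1 to 5 N at the grip moves it.
- lever (a joint): Angle of the clamp lever, rad: 0 closed (its eccentric head presses the post against the bore and holds it with some 10 N), 1.75 fully open at its stop. The post is free from about 0.9 on.
- mirror_center (a point): Middle of the black mirror mount at the mirror's height: the point to level and to grip. Mount 38 mm across its two flat upright sides (along its x axis; grip there), 47 mm high, top 20 mm above this point, plates 20 mm deep; the mirror faces its -y. Two knobs at the back start 10 mm behind this point and stand 1.4 mm past the sides. At the start this point is 125 mm above the desk.
- post_foot (a point): Centre of the lower end of the loose steel post (12.7 mm thick, 75 mm long) that carries the mount: 102 mm below mirror_center and 4 mm behind it (mount's +y). At the start it stands on the bore's floor, 65 mm below the mouth. Unclamped, post and mount (0.1 to 0.25 kg) slide and turn freely and fall back when let go.
- iris_center (a point): Centre of the small hole of the black iris (upright disc 34 mm across, 9 mm thick, facing the mirror) on a steel post in a second black post holder, 130 to 170 mm from the mirror's holder. Clamped at the beam height, 18 to 36 mm higher than the mirror's middle at the start.
- lens_tube: Bystander on the board: black lens tube, 30 mm across, 40 mm tall; origin at its underside.
- spare_fork: Bystander on the board: black slotted clamp, 26 x 66 x 15 mm, lying; origin at its underside.
- sensor_puck: Bystander on the board: black round sensor, 52 mm across, 14 mm tall; origin at its underside.
- screw_a: Bystander on the board: steel cap screw standing on its head, 10 mm across, 26 mm tall; origin at its underside.
- ball_driver_a: Bystander on the desk, left: screwdriver 157 mm long, lying.
- ball_driver_b: Bystander on the desk, left: screwdriver 157 mm long, lying.
- dropper: Bystander on the desk, back: dropper bottle, 38 mm across, 106 mm tall; origin at its underside.
- spare_holder: Bystander on the desk, right: black post holder, 38 mm tall, origin at its underside.
- spare_post: Bystander on the desk, right: steel post, 13 mm across, 50 mm tall, origin at its underside.

How it is judged:
By the outcome, as a careful person would: the job done as asked, in the order asked, and still so for the second after the job is handed in, while the arm keeps its last pose, push and grip.
It also fails if it takes over 51 s, if anything falls off the work surface, if the arm or the gripper's body presses on something with over 40 N, if the wrist force passes 120 N, or if a joint passes its speed limit or range.

## Robot

A 6-joint arm with a two-finger parallel gripper is mounted at the origin on a cart in front of the work surface, level with it; the furniture and walls round the work are solid. World frame = base frame: x ahead of the robot, y to its left, z up, the work surface at z = 0. Lengths are in m, angles in rad, forces in N, time in s.
With the tool pointing down it reaches from about 0.25 to 0.725 m from the base axis. Payload 4 kg.
Tool frame: the origin (TCP) lies on the centre line of the jaws, within the pads' length; the fingertips stand 17 mm ahead of it and the grasp point (between the pads) lies 2 mm behind it; z points along the fingers, y is the line along which they close (so a half turn about z gives the same grasp; the last joint's range is limited). The gripper opens to 85 mm and grips with 20 to 120 N. Pads are 22 mm wide; open, the fingers measure 114 mm over their backs; the gripper's body (76 mm by 85 mm) begins 54 mm behind the grasp point. The pads swing forward as they close: fully open they stand 13 mm farther back than shut.
Start: joints at [1.194, 0.241, 0.005, 1.335, 0, 1.571], TCP at [0.184, 0.465, 0.248] pointing down, gripper open.
Joint ranges: [-2.72, 2.72], [-1.05, 1.87], [-1.09, 1.28], [-1.99, 2.15], [-1.42, 1.44], [-3.14, 3.14]. Speed limits (rad/s): [2.79, 2.79, 3.14, 3.14, 3.14, 3.14].

## Interface

Orientations are given as a unit quaternion [x, y, z, w].
In Python, from workcell import get_obs, imaging, order gives the robot as it stands.
- The arm moves only by the tool apply_moves, never from a script. Its argument "targets" is a list that holds one entry, the list of rows, each a list of 5 numbers: the shift along the world's x, y, z in units of 40 mm (1.0 is 40 mm), then the turn about the world's z in degrees, then the gripper command: -1 is shut, 1 is fully open, values between are in proportion. In form: [[[dx, dy, dz, turn, fingers], ...]]. A call has 1 to 8 rows; each row shifts and turns the commanded pose from where the row before left it; what a row does not reach is not made up. A row lasts 1/12 s, in which the tool goes at most 41.7 mm and 7.16 degrees, less where a joint would pass 70% of its speed; a pose out of reach is approached as far as the arm can. A call is refused whole if a number of a shift passes 1 or a number of a turn 7.16, either way. A call with a gripper value outside its range is refused whole. The fingers move at their own pace and stop on an object; the grip force is fixed at half the most. Time passes only in rows, so rows that do not move let the fingers close. It gives the time, the measured TCP pose, the force, the opening and the grip force at its end, in the units of the state.
- get_obs(): the state, without advancing time (a new reading comes with each control period).
- imaging.camera(name): name is "side" or "top"; returns (picture, depth): 384x512x3 uint8, blue, green, red; 384x512 float32, m along the optical axis (not along the pixel's ray), 0 where there is no reading.
- imaging.get_calibration(name): a dict with "camera_matrix" (3x3 intrinsics, pixels), "eye" and "rotation" of the camera in the world. Camera axes: x right, y down, z forward; pixel columns grow to the right and rows downward; lengths in m; the calibration is good to about 2 mm. A picture is of the moment at which its call begins. get_calibration takes no time and is no camera call.
- order.job_done(): hands the job in; it is judged then, once.
The state is a dict: "clock": time; "joint_pos": joint angles; "joint_vel": joint speeds; "tau": joint torques, N m; "eef_pos": TCP position; "tool_rot": TCP orientation; "ft_force": force on the tool from outside, world axes, zero at the start; "ft_torque": the same for the moment, N m; "grip_width": finger opening in m; "grasp_force": force on a finger pad.
Only numpy, scipy, OpenCV 4.12 (cv2) and the standard library are available. Lean on these libraries where they do the work, as an engineer would, in place of code of your own. Each camera call takes 0.05 s, during which the arm holds its last target. There are 200 camera calls.

## Working session

There is one attempt and no reset: what is moved stays moved. The work goes in short steps, Python scripts to look and compute and a tool call to move; the robot and the scene stay as the last step left them, time stands still between calls to the robot, and variables do not carry over. Pictures are saved under pics/ and viewed, at most 10 in all, crops included, and the job is handed in when it is done.

Besides the shell and the picture viewer there is one more tool, called after "Emit:" in YAML: its name, and indented under it one key for each argument. apply_moves: Moves the arm, as the interface text tells. Its arguments: {"type":"object","properties":{"targets":{"type":"array","items":{"type":"array","items":{"type":"array","items":{"type":"number"}}}}},"required":["targets"]}

```bash
mkdir -p pics; cat > h.py <<'E'
import numpy as np, cv2
from workcell import get_obs, imaging, order
def snap(n,tag):
    p,d=imaging.camera(n); np.savez(f'pics/{tag}.npz',p=p,d=d); cv2.imwrite(f'pics/{tag}.png',p); return p,d
def pts(n,d):
    c=imaging.get_calibration(n);K=np.array(c['camera_matrix']);R=np.array(c['rotation']);e=np.array(c['eye'])
    v,u=np.mgrid[:d.shape[0],:d.shape[1]]
    r=np.stack([(u-K[0,2])/K[0,0],(v-K[1,2])/K[1,1],np.ones_like(d)],-1)*d[...,None]
    return r@R.T+e
def proj(n,P):
    c=imaging.get_calibration(n);K=np.array(c['camera_matrix']);R=np.array(c['rotation']);e=np.array(c['eye'])
    q=(np.atleast_2d(P)-e)@R@K.T; return q[:,:2]/q[:,2:]
E
python3 - <<'E'
from h import *
for n in('top','side'):
    p,d=snap(n,n+'0'); c=imaging.get_calibration(n); print(n,c)
E
```

```text
top {'camera_matrix': array([[465.118624  ,   0.        , 257.68943373],
       [  0.        , 465.118624  , 189.89717609],
       [  0.        ,   0.        ,   1.        ]]), 'eye': array([ 0.48013423, -0.2260088 ,  1.44374254]), 'rotation': array([ 0.71105373, -0.701689  ,  0.03421649, -0.0294    ])}
side {'camera_matrix': array([[446.12557858,   0.        , 255.31805763],
       [  0.        , 446.12557858, 190.21460921],
       [  0.        ,   0.        ,   1.        ]]), 'eye': array([0.5904842 , 0.8798724 , 0.75292039]), 'rotation': array([-0.00337254,  0.86645626, -0.49918108, -0.00777324])}
```

View pics/top0.png

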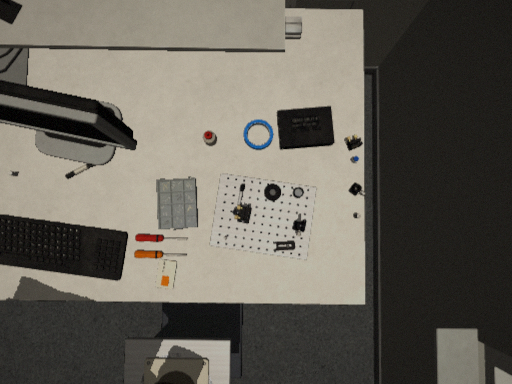

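View pics/side0.png

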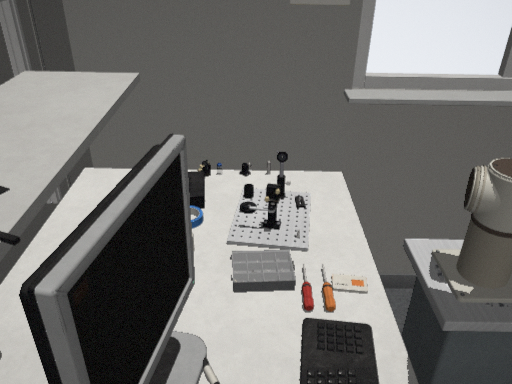

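```bash
sed -i "s/R=np.array(c\['rotation'\])/R=Rot.from_quat(c['rotation']).as_matrix()/; 1a from scipy.spatial.transform import Rotation as Rot" h.py
python3 - <<'E'
from h import *
t=np.load('pics/top0.npz');s=np.load('pics/side0.npz')
a=cv2.resize(t['p'][165:270,205:330],None,fx=4,fy=4,interpolation=cv2.INTER_CUBIC)
b=cv2.resize(s['p'][140:260,215:325],None,fx=5,fy=5,interpolation=cv2.INTER_CUBIC)
g=lambda i:(255*(i/255.)**.5).astype(np.uint8)
cv2.imwrite('pics/tc.png',g(a)[:600,:800]);cv2.imwrite('pics/sc.png',g(b))
P=pts('top',t['d']);print('desk',P[170,230],P[280,300]); print(proj('top',[.184,.465,.248]),proj('side',[.184,.465,.248]))
o=get_obs();print(o['eef_pos'],o['tool_rot'],o['grip_width'])
for v,u in[(212,242),(205,240),(187,242),(224,299),(217,300)]:print(v,u,P[v,u])
E
```

```text
desk [ 0.67190196 -0.14756203 -0.00090922] [ 0.33453164 -0.36869931 -0.00429232]
[[-24.4426837  347.46911546]] [[542.82169245 359.74514932]]
[0.18374666 0.46439714 0.24750025] [ 1.87262037e-01  9.82309502e-01 -9.67609670e-04 -1.86569835e-04] 0.08538809295786688
212 242 [ 0.53506165 -0.19099215  0.14028154]
205 240 [ 0.55618913 -0.18420557  0.11272691]
187 242 [ 0.61051259 -0.18839661  0.08714671]
224 299 [ 0.50420627 -0.35405503  0.10756845]
217 300 [ 0.52735957 -0.36591491  0.01476706]
```

View pics/tc.png

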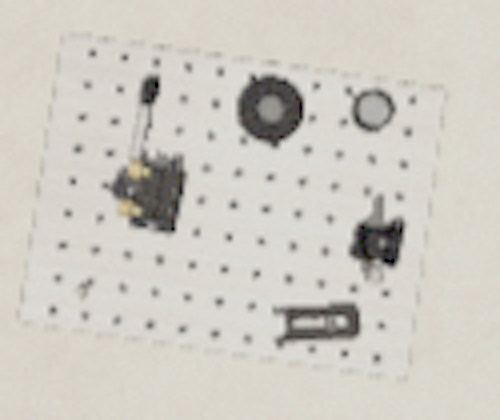

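View pics/sc.png

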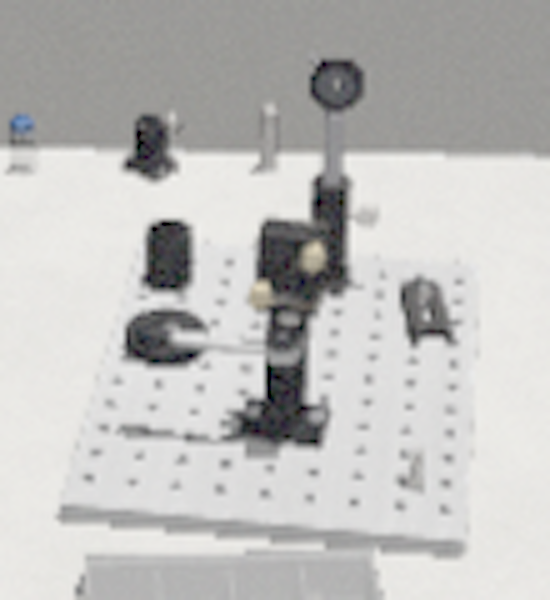

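```bash
python3 - <<'E'
from h import *
t=np.load('pics/top0.npz');s=np.load('pics/side0.npz')
P=pts('top',t['d']);S=pts('side',s['d'])
dark=lambda p:p.max(2)<90
def box(A,m,x,y,z):
    return m&(A[...,0]>x[0])&(A[...,0]<x[1])&(A[...,1]>y[0])&(A[...,1]<y[1])&(A[...,2]>z[0])&(A[...,2]<z[1])
al=np.ones(t['d'].shape,bool)
for nm,A,m in[('top',P,al),('side',S,al)]:
  for lab,b in dict(mount=((.47,.58),(-.26,-.14),(.105,.16)),mtop=((.47,.58),(-.26,-.14),(.138,.155)),grip=((.58,.65),(-.23,-.15),(.07,.1)),lever=((.54,.65),(-.23,-.15),(.07,.1)),iris=((.4,.6),(-.45,-.3),(.125,.2)),irisT=((.4,.6),(-.45,-.3),(.03,.2))).items():
    k=box(A,m,*b); Q=A[k]; 
    if len(Q):
        r=cv2.minAreaRect(Q[:,:2].astype(np.float32)); v,u=np.nonzero(k)
        print(nm,lab,len(Q),Q.mean(0).round(4),Q.min(0).round(4),Q.max(0).round(4),'rect',np.round(r[0],4),np.round(r[1],4),round(r[2],1),'uv',u.min(),u.max(),v.min(),v.max())
# board edges
k=box(P,al,(.3,.8),(-.5,0),(.006,.02)); r=cv2.minAreaRect(P[k][:,:2].astype(np.float32));print('board',r)
# iris disc in side: dark pixels
p=s['p'];sub=dark(p)[140:176,270:296];n,l,st,c=cv2.connectedComponentsWithStats(sub.astype(np.uint8));print(st,c)
g=p.max(2)[140:180,270:296];print(g[8:28,4:22])
print(np.round(s['d'][148:168,276:290:2],3))
E
```

```text
top mount 155 [ 0.5338 -0.1916  0.1326] [ 0.5136 -0.2105  0.105 ] [ 0.5564 -0.1689  0.1485] rect [ 0.5345 -0.1904] [0.037  0.0404] 79.4 uv 234 249 205 220
top mtop 96 [ 0.531  -0.1938  0.1433] [ 0.5155 -0.2105  0.1381] [ 0.552  -0.1689  0.1485] rect [ 0.5338 -0.1901] [0.0367 0.0387] 79.6 uv 234 249 206 219
top grip 49 [ 0.6023 -0.1857  0.082 ] [ 0.5813 -0.194   0.0746] [ 0.6197 -0.1795  0.0895] rect [ 0.6003 -0.1863] [0.0121 0.0393] 83.4 uv 239 244 184 197
top lever 83 [ 0.5846 -0.1815  0.0827] [ 0.5402 -0.194   0.0746] [ 0.6197 -0.1631  0.0914] rect [ 0.5799 -0.1799] [0.0147 0.0824] 75.1 uv 233 244 184 211
top iris 57 [ 0.5007 -0.3588  0.1622] [ 0.4842 -0.365   0.1332] [ 0.517  -0.3529  0.1764] rect [ 0.5007 -0.3594] [0.0105 0.0331] 83.6 uv 300 305 219 231
top irisT 150 [ 0.5156 -0.356   0.1023] [ 0.4726 -0.3688  0.0314] [ 0.5998 -0.3422  0.1764] rect [ 0.5361 -0.3573] [0.127  0.0266] 1.6 uv 293 305 193 235
side mount 242 [ 0.5298 -0.1892  0.1273] [ 0.5079 -0.2085  0.105 ] [ 0.5508 -0.1654  0.1463] rect [ 0.5301 -0.1877] [0.0401 0.0388] 80.1 uv 265 280 184 201
side mtop 80 [ 0.5265 
[... 2716 characters left out ...]
1.363 1.364 1.852 1.848]
 [1.846 1.368 1.362 1.364 1.356 1.371 1.852]
 [1.85  1.365 1.367 1.367 1.365 1.366 1.847]
 [1.85  1.364 1.372 1.366 1.366 1.365 1.858]
 [1.853 1.371 1.375 1.857 1.374 1.362 1.861]
 [1.857 1.382 1.374 1.857 1.374 1.366 1.859]
 [1.866 1.372 1.376 1.374 1.374 1.368 1.867]
 [1.868 1.375 1.381 1.377 1.377 1.374 1.869]
 [1.861 1.376 1.381 1.377 1.376 1.374 1.868]
 [1.877 1.87  1.379 1.376 1.379 1.867 1.866]
 [1.875 1.876 1.386 1.377 1.876 1.876 1.867]
 [1.875 1.886 1.384 1.377 1.87  1.87  1.88 ]
 [1.87  1.872 1.382 1.38  1.876 1.877 1.88 ]
 [1.886 1.889 1.385 1.386 1.877 1.877 1.884]
 [1.883 1.888 1.387 1.388 1.882 1.878 1.868]
 [1.885 1.883 1.392 1.388 1.886 1.89  1.884]]
```

```bash
python3 - <<'E'
from h import *
t=np.load('pics/top0.npz');s=np.load('pics/side0.npz')
S=pts('side',s['d']);P=pts('top',t['d'])
# plane-cast helper
def cast(n,u,v,z):
    c=imaging.get_calibration(n);K=c['camera_matrix'];R=Rot.from_quat(c['rotation']).as_matrix()
    r=R@np.array([(u-K[0,2])/K[0,0],(v-K[1,2])/K[1,1],1]);e=np.array(c['eye']);return e+r*(z-e[2])/r[2]
# holes of board grid in the top view -> yaw
p=t['p'].max(2)[170:262,208:318].astype(np.float32)
b=cv2.resize(p,None,fx=4,fy=4,interpolation=cv2.INTER_CUBIC)
bh=cv2.morphologyEx(b,cv2.MORPH_BLACKHAT,np.ones((17,17)))
n,l,st,c=cv2.connectedComponentsWithStats((bh>25).astype(np.uint8))
ok=[i for i in range(1,n) if 8<st[i,4]<120 and st[i,2]<14 and st[i,3]<14]
H=np.array([cast('top',208+(c[i,0]+.5)/4-.5,170+(c[i,1]+.5)/4-.5,.013)[:2] for i in ok])
best=[]
for a in np.arange(-20,5,.1):
    q=H@np.array([[np.cos(np.radians(a)),-np.sin(np.radians(a))],[np.sin(np.radians(a)),np.cos(np.radians(a))]])
    best.append((abs(np.exp(2j*np.pi*q/.025).mean(0)).sum(),a))
print(len(H),max(best))
# iris hole height
y0=-.3535
for u,v in[(282,156.5),(282.3,156.5)]:
    c=imaging.get_calibration('side');K=c['camera_matrix'];R=Rot.from_quat(c['rotation']).as_matrix()
    r=R@np.array([(u-K[0,2])/K[0,0],(v-K[1,2])/K[1,1],1]);e=np.array(c['eye']);print('hole',e+r*(y0-e[1])/r[1], 'deg per px')
k=S[151:163,276:288][s['d'][151:163,276:288]<1.5];print('disc pts',k.mean(0),k.min(0),k.max(0))
# z-bias: board around iris & mount, side/top
for nm,A in(('side',S),('top',P)):
    for x,y in((.45,-.30),(.52,-.30),(.58,-.28),(.55,-.45),(.6,-.1)):
        m=(abs(A[...,0]-x)<.012)&(abs(A[...,1]-y)<.012); print(nm,x,y,m.sum(),np.median(A[m][:,2]).round(4))
# reference: mount top edge front in side view
Q=S[(abs(S[...,0]-.53)<.03)&(abs(S[...,1]+.19)<.03)&(S[...,2]>.12)];print(np.percentile(Q[:,2],[90,95,98,100]))
Q=P[(abs(P[...,0]-.53)<.03)&(abs(P[...,1]+.2)<.012)&(P[...,2]>.12)];print('mtop top',np.percentile(Q[:,2],[10,50,90]))
Q=P[(abs(P[...,0]-.5)<.02)&(abs(P[...,1]+.36)<.02)&(P[...,2]>.15)];print('iris top',np.sort(Q[:,2])[-15:],Q.mean(0))
E
```

```text
98 (np.float64(1.0794724260997144), np.float64(-7.399999999999821))
hole [ 0.49639867 -0.3535      0.1585026 ] deg per px
hole [ 0.49548007 -0.3535      0.15851722] deg per px
disc pts [ 0.49735469 -0.34634784  0.16146196] [ 0.48054971 -0.36745977  0.13494198] [0.5904842  0.8798724  0.75292039]
side 0.45 -0.3 38 0.015
side 0.52 -0.3 1 0.0133
side 0.58 -0.28 21 0.0261
side 0.55 -0.45 25 -0.0003
side 0.6 -0.1 50 0.0007
top 0.45 -0.3 60 0.0171
top 0.52 -0.3 63 0.0128
top 0.58 -0.28 62 0.0188
top 0.55 -0.45 62 -0.0
top 0.6 -0.1 56 0.0006
[0.14414224 0.14494984 0.14575376 0.14634336]
mtop top [0.13784362 0.14295494 0.14620707]
iris top [0.17045226 0.17109661 0.17112711 0.17136641 0.17140325 0.17143395
 0.17150679 0.17218259 0.17219245 0.17250322 0.17271955 0.17324016
 0.17392419 0.1741703  0.1763705 ] [ 0.5008421  -0.3596794   0.16777213]
```

Emit:
apply_moves:
  targets:
    - [[0.43,-0.72,0,-3.3,-1],[0.43,-0.72,0,-3.3,-1],[0.43,-0.72,0,-3.3,-1],[0.43,-0.72,0,-3.3,-1],[0.43,-0.72,0,-3.3,-1],[0.43,-0.72,0,-3.3,-1],[0.43,-0.72,0,-3.3,-1],[0.43,-0.72,0,-3.3,-1]]

```text
clock: 0.77
eef_pos: [0.3218, 0.2329, 0.248]
tool_rot: [0.408, 0.913, -0.0, -0.0]
ft_force: [1.0, 0.5, 0.1]
grip_width: -0.0001
grasp_force: 0.0
```

Emit:
apply_moves:
  targets:
    - [[0.43,-0.72,0,-3.3,-1],[0.43,-0.72,0,-3.3,-1],[0.43,-0.72,0,-3.3,-1],[0.43,-0.72,0,-3.3,-1],[0.43,-0.72,0,-3.3,-1],[0.43,-0.72,0,-3.3,-1],[0.43,-0.72,0,-3.3,-1],[0.43,-0.72,0,-3.3,-1]]

```text
clock: 1.43
eef_pos: [0.4594, 0.0024, 0.248]
tool_rot: [0.606, 0.796, -0.0, -0.0]
ft_force: [0.3, 0.6, -1.0]
grip_width: 0.0002
grasp_force: 0.0
```

Emit:
apply_moves:
  targets:
    - [[0.43,-0.72,0,-3.3,-1],[0.43,-0.72,0,-3.3,-1],[0.43,-0.72,0,-3.3,-1],[0.43,-0.72,0,-3.3,-1],[0.43,-0.72,0,-3.3,-1],[0.43,-0.72,0,-3.3,-1],[0.43,-0.72,0,-3.3,-1],[0.43,-0.72,0,-3.3,-1]]

```text
clock: 2.1
eef_pos: [0.597, -0.2277, 0.2475]
tool_rot: [0.771, 0.636, -0.0, -0.001]
ft_force: [1.7, -0.3, -0.1]
grip_width: 0.0001
grasp_force: 0.0
```

Emit:
apply_moves:
  targets:
    - [[0,0,0,0,-1],[0,0,0,0,-1],[0,0,0,0,-1]]

```text
clock: 2.35
eef_pos: [0.5962, -0.226, 0.2473]
tool_rot: [0.77, 0.638, -0.0, -0.001]
ft_force: [0.9, 1.0, -0.1]
grip_width: -0.0005
grasp_force: 0.0
```

```bash
python3 - <<'E'
from h import *
p,d=snap('top','t1');q,e=snap('side','s1')
g=lambda i:(255*(i/255.)**.5).astype(np.uint8)
a=cv2.resize(p[150:270,200:330],None,fx=3,fy=3,interpolation=cv2.INTER_CUBIC)
b=cv2.resize(q[90:260,205:335],None,fx=3,fy=3,interpolation=cv2.INTER_CUBIC)
b=b[:510];a=cv2.copyMakeBorder(a,0,510-a.shape[0],0,0,cv2.BORDER_CONSTANT)
cv2.imwrite('pics/c1.png',g(np.hstack([a,b])))
# finger tips: points near TCP low
S=pts('side',e);P=pts('top',d)
m=(abs(S[...,0]-.596)<.06)&(abs(S[...,1]+.226)<.06)&(S[...,2]>.2)&(S[...,2]<.27)
Q=S[m];v,u=np.nonzero(m);print(len(Q),Q.mean(0),Q.min(0),Q.max(0),u.min(),u.max(),v.min(),v.max())
o=get_obs()['eef_pos'];print(o,proj('side',o),proj('side',o-[0,0,.017]),proj('top',o))
E
```

```text
124 [ 0.59556106 -0.2160823   0.25325364] [ 0.58075555 -0.22936275  0.23108192] [ 0.61053909 -0.20947593  0.26978005] 244 255 139 153
[ 0.59627209 -0.22518009  0.24844576] [[249.26648175 146.65963766]] [[249.20397139 152.35314876]] [[254.52382071 186.68359367]]
```

View pics/c1.png

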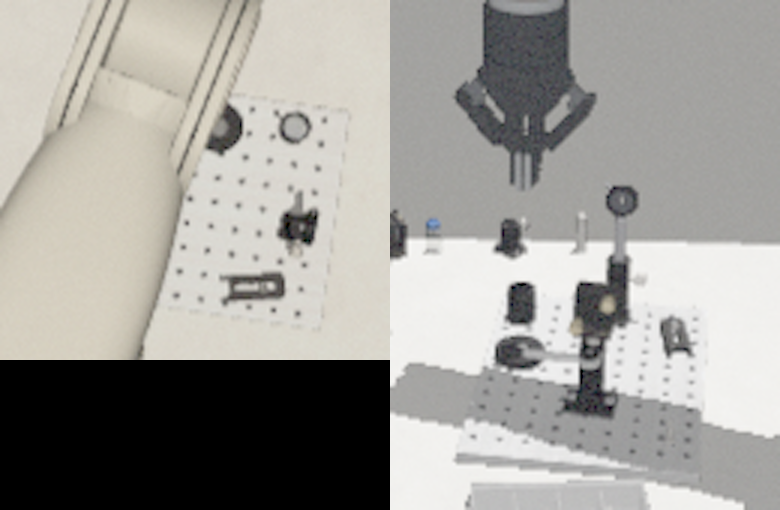

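Emit:
apply_moves:
  targets:
    - [[0,-0.1,-0.8,0,-1],[0,0,-0.8,0,-1],[0,0,-0.8,0,-1],[0,0,-0.8,0,-1],[0,0,-0.5,0,-1],[0,0,-0.3,0,-1],[0,0,0,0,-1]]

```text
clock: 3.03
eef_pos: [0.595, -0.2283, 0.086]
tool_rot: [0.77, 0.638, -0.001, -0.002]
ft_force: [-0.5, -0.5, 0.1]
grip_width: -0.0001
grasp_force: 0.0
```

```bash
python3 - <<'E'
from h import *
psi=np.radians(-10.5);R=np.array([[np.cos(psi),-np.sin(psi)],[np.sin(psi),np.cos(psi)]])
b=np.array([.5285,-.193])
for a in np.arange(0,106,12.5):
    al=np.radians(a);r=np.array([np.cos(al),np.sin(al)]);n=np.array([np.sin(al),-np.cos(al)])
    half=abs(n[0])*14.5+abs(n[1])*11
    h=(np.array([0,18.5])+74*r+n*(half+6.75))/1000
    w=b+R@h; print(a,w.round(4))
E
```

```text
0.0 [ 0.6014 -0.2057]
12.5 [ 0.6065 -0.1928]
25.0 [ 0.6092 -0.1784]
37.5 [ 0.6088 -0.1629]
50.0 [ 0.6048 -0.147 ]
62.5 [ 0.5969 -0.1317]
75.0 [ 0.585  -0.1182]
87.5 [ 0.5697 -0.1076]
100.0 [ 0.5555 -0.101 ]
```

Emit:
apply_moves:
  targets:
    - [[0.08,0.28,0,0,-1],[0.08,0.28,0,0,-1],[0.06,0.16,0,0,-1],[0.06,0.16,0,0,-1],[0.04,0.18,0,0,-1],[0.03,0.18,0,0,-1],[0,0.2,0,0,-1],[0,0.2,0,0,-1]]

```text
clock: 3.7
eef_pos: [0.611, -0.1639, 0.0884]
tool_rot: [0.77, 0.637, 0.0, 0.0]
ft_force: [-0.8, -1.0, 0.5]
grip_width: 0.0002
grasp_force: 0.5
```

Emit:
apply_moves:
  targets:
    - [[-0.05,0.2,0,0,-1],[-0.05,0.2,0,0,-1],[-0.1,0.19,0,0,-1],[-0.1,0.19,0,0,-1],[-0.15,0.17,0,0,-1],[-0.15,0.17,0,0,-1]]

```text
clock: 4.2
eef_pos: [0.5863, -0.1191, 0.0884]
tool_rot: [0.77, 0.638, 0.0, 0.0]
ft_force: [-0.7, -2.2, 0.8]
grip_width: -0.0001
grasp_force: 0.4
```

Emit:
apply_moves:
  targets:
    - [[-0.19,0.14,0,0,-1],[-0.19,0.14,0,0,-1],[-0.17,0.08,0,0,-1],[-0.1,0.04,0,0,-1]]

```text
clock: 4.53
eef_pos: [0.5598, -0.1032, 0.0885]
tool_rot: [0.77, 0.638, -0.0, -0.0]
ft_force: [0.7, -0.6, -0.3]
grip_width: 0.0
grasp_force: 0.4
```

Emit:
apply_moves:
  targets:
    - [[-0.05,0.0,0,0,-1],[-0.05,0,0,0,-1],[-0.05,0,0,0,-1],[0,0,0,0,-1]]

```text
clock: 4.87
eef_pos: [0.5547, -0.104, 0.0884]
tool_rot: [0.771, 0.637, 0.0, -0.0]
ft_force: [0.4, 0.2, 0.0]
grip_width: 0.0003
grasp_force: 0.3
```

Emit:
apply_moves:
  targets:
    - [[-0.05,0.0,0,0,-1],[-0.05,0,0,0,-1],[0,0,0,0,-1]]

```text
clock: 5.12
eef_pos: [0.5516, -0.104, 0.0886]
tool_rot: [0.77, 0.637, 0.001, 0.001]
ft_force: [3.2, 0.5, -0.8]
grip_width: 0.0002
grasp_force: 1.3
```

Emit:
apply_moves:
  targets:
    - [[-0.05,0.0,0,0,-1],[0,0,0,0,-1]]

```text
clock: 5.28
eef_pos: [0.5511, -0.1041, 0.089]
tool_rot: [0.77, 0.638, 0.002, 0.002]
ft_force: [6.0, -0.6, -0.3]
grip_width: -0.0
grasp_force: 2.6
```

Emit:
apply_moves:
  targets:
    - [[-0.05,0.0,0,0,-1],[0,0,0,0,-1]]

```text
clock: 5.45
eef_pos: [0.5507, -0.1042, 0.0896]
tool_rot: [0.77, 0.638, 0.003, 0.003]
ft_force: [8.8, -0.0, -2.6]
grip_width: 0.0004
grasp_force: 3.8
```

Emit:
apply_moves:
  targets:
    - [[-0.05,0.0,0,0,-1],[0,0,0,0,-1]]

```text
clock: 5.62
eef_pos: [0.5502, -0.1043, 0.0902]
tool_rot: [0.77, 0.638, 0.004, 0.004]
ft_force: [10.9, -0.1, -1.7]
grip_width: -0.0002
grasp_force: 4.9
```

Emit:
apply_moves:
  targets:
    - [[0.3,0,0,0,-1],[0.2,0,0.5,0,-1],[0,0,1,0,-1],[0,0.3,1,0,-1],[-0.6,0.8,0.8,0,-1],[-0.6,0.8,0.4,0,-1],[-0.6,0.8,0,0,-1],[-0.6,0.8,0,0,-1]]

```text
clock: 6.28
eef_pos: [0.473, 0.0296, 0.2308]
tool_rot: [0.771, 0.637, 0.0, 0.001]
ft_force: [0.1, 1.1, -0.5]
grip_width: -0.0001
grasp_force: 0.0
```

Emit:
apply_moves:
  targets:
    - [[-0.6,0.8,0,0,1],[-0.6,0.8,0,0,1],[-0.6,0.8,0,0,1],[0,0,0,0,1],[0,0,0,0,1]]

```text
clock: 6.7
eef_pos: [0.4003, 0.126, 0.2296]
tool_rot: [0.769, 0.639, -0.001, 0.0]
ft_force: [0.1, 0.1, 0.1]
grip_width: 0.0604
grasp_force: 0.0
```

```bash
python3 - <<'E'
from h import *
tp=[];sd=[]
for i in range(6):
    a,b=imaging.camera('top');tp.append((a,b));a,b=imaging.camera('side');sd.append((a,b))
def av(l): return np.mean([a for a,_ in l],0), np.median([b for _,b in l],0)
p,d=av(tp);q,e=av(sd);np.savez('pics/av.npz',p=p,d=d,q=q,e=e)
g=lambda i:(255*(i/255.)**.5).astype(np.uint8)
a=cv2.resize(p[195:240,215:260],None,fx=8.8,fy=8.8,interpolation=cv2.INTER_CUBIC).clip(0,255)
b=cv2.resize(q[145:225,240:300],None,fx=6.6,fy=6.6,interpolation=cv2.INTER_CUBIC).clip(0,255)
h=max(a.shape[0],b.shape[0]);f=lambda i:cv2.copyMakeBorder(i,0,h-i.shape[0],0,0,cv2.BORDER_CONSTANT)
cv2.imwrite('pics/c2.png',g(np.hstack([f(a),f(b)])))
print(get_obs()['eef_pos'])
E
```

```text
[0.4022183  0.12469045 0.22962172]
```

View pics/c2.png

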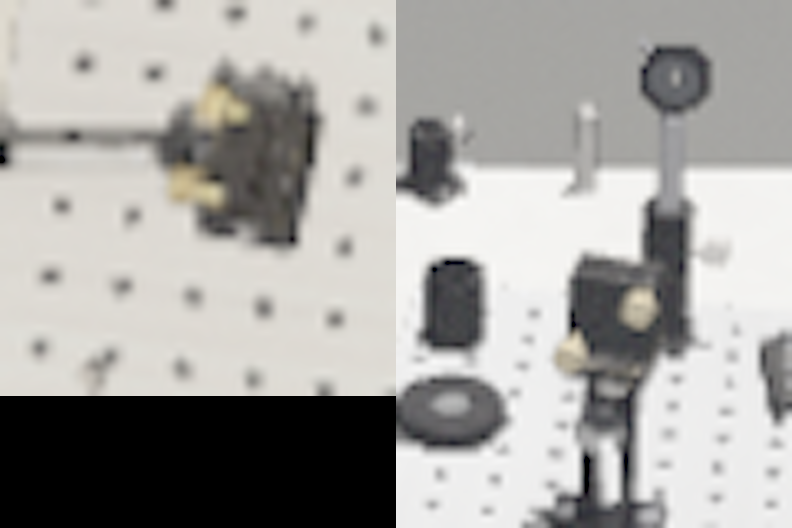

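```bash
cat >> h.py <<'E'
def cast(n,u,v,z):
    c=imaging.get_calibration(n);K=c['camera_matrix'];R=Rot.from_quat(c['rotation']).as_matrix()
    u=np.asarray(u,float);v=np.asarray(v,float)
    r=np.stack([(u-K[0,2])/K[0,0],(v-K[1,2])/K[1,1],np.ones_like(u)],-1)@R.T;e=np.array(c['eye']);return e+r*((z-e[2])/r[...,2:])
E
python3 - <<'E'
from h import *
A=np.load('pics/av.npz');g=A['p'].max(2);q=A['q'].max(2)
# front edge (right side of mount), rows 206..221, subpixel 50% crossing from right
def cross(line,th,rev=False):
    i=np.nonzero(line<th)[0]
    if len(i)==0: return None
    k=i[-1] if rev else i[0]
    a=(line[k],line[k+1]) if rev else (line[k-1],line[k])
    return (k+(th-a[0])/(a[1]-a[0])) if rev else (k-1+(th-a[0])/(a[1]-a[0]))
R=[];
for v in range(203,224):
    x=cross(g[v,238:254],110,True); R.append((v,None if x is None else 238+x))
print('right',[(v,round(x,2)) for v,x in R if x])
T=[];Bt=[]
for u in range(238,252):
    x=cross(g[198:215,u],110); y=cross(g[208:228,u],110,True)
    T.append((u,198+x if x else None));Bt.append((u,208+y if y else None))
print('top',[(u,round(x,2)) for u,x in T if x]);print('bot',[(u,round(x,2)) for u,x in Bt if x])
# lever: dark line centre cols 217..232
L=[]
for u in range(216,234):
    c=g[205:216,u]; w=np.clip(c.max()-25-c,0,None); L.append((u,round(205+(w*np.arange(11)).sum()/max(w.sum(),1e-6),2),int(c.min())))
print(L)
# iris disc in side
m=(q<62)[145:168,272:294].astype(np.uint8)
for c in cv2.findContours(m,0,1)[0]:
    if cv2.contourArea(c)>50: print(cv2.boundingRect(c))
print('disc col u=282',np.round(q[146:172,281:284].mean(1)),'row', np.round(q[156,272:294]))
print('mount side rows 180..205'); print(np.round(q[181:192,266:282]).astype(int))
E
```

```text
right [(203, np.float64(245.61)), (204, np.float64(249.48)), (205, np.float64(250.33)), (206, np.float64(250.32)), (207, np.float64(250.59)), (208, np.float64(251.26)), (209, np.float64(251.11)), (210, np.float64(250.85)), (211, np.float64(250.67)), (212, np.float64(250.59)), (213, np.float64(250.55)), (214, np.float64(250.12)), (215, np.float64(249.82)), (216, np.float64(249.63)), (217, np.float64(249.52)), (218, np.float64(249.4)), (219, np.float64(249.02)), (220, np.float64(248.64)), (221, np.float64(248.55)), (222, np.float64(248.56))]
top [(238, np.float64(208.72)), (239, np.float64(202.73)), (240, np.float64(201.69)), (241, np.float64(202.33)), (242, np.float64(203.38)), (243, np.float64(203.46)), (244, np.float64(202.71)), (245, np.float64(202.49)), (246, np.float64(203.39)), (247, np.float64(203.43)), (248, np.float64(204.08)), (249, np.float64(203.69)), (250, np.float64(204.38)), (251, np.float64(207.62))]
bot [(238, np.float64(221.33)), (239, np.float64(221.61)), (240, np.float64(221.64)), (241, np.float64(221.61)), (242, np.float64(220.97)), (243, np.float64(222.1)), (244,
[... 1109 characters left out ...]
 232 221  65  20  19  20  22]
 [233 230 219 221 226 226 234 235 234 234 223  66  19  16  20  22]
 [233 216 121 133 170 172 215 218 219 224 217  74  18  22  18  20]
 [227 153  48  48  47  51  60  93 108 152 167  78  32  31  26  20]
 [211  74  35  36  33  37  39  45  46  59  52  48  50  49  36  20]
 [152  49  45  47  46  47  43  45  47  37  36  39  48  39  26  24]
 [ 69  22  22  24  27  31  39  43  57  46  45  52  68  36  23  26]
 [ 68  21  22  18  21  20  20  22  18  34  68  70  71  30  23  20]
 [ 66  20  21  18  20  19  20  19  32  92 155 153 134  20  23  18]
 [ 65  21  18  20  24  21  20  20  57 140 200 195 167  45  21  21]
 [ 54  22  20  20  20  18  20  26  73 134 134 147 147  73  23  20]]
```

```bash
python3 - <<'E'
from h import *
A=np.load('pics/av.npz');e=A['e'];S=pts('side',e);P=pts('top',A['d'])
ang=lambda p,q:np.degrees(np.arctan2(q[1]-p[1],q[0]-p[0]))
v=np.arange(208,222);u=np.array([251.26,251.11,250.85,250.67,250.59,250.55,250.12,249.82,249.63,249.52,249.4,249.02,248.64,248.55])
W=cast('top',u,v,.145);f=np.polyfit(W[:,0],W[:,1],1);print('front edge yaw',np.degrees(np.arctan(f[0])),'y at x=.53',np.polyval(f,.53))
W=cast('top',[245,246,247,248],[202.49,203.39,203.43,204.08],.145);B=cast('top',[245,246,247,248],[222.65,222.91,222.99,222.69],.145)
print('far/near x',W[:,0].mean(),B[:,0].mean(),W[:,1].mean())
u=np.arange(217,231);l=np.array([210.19,210.16,210.1,210.1,210.11,210.05,210.03,210.08,210.1,210.18,210.22,210.25,210.12,210.11])
W=cast('top',u,l,.083);print('lever dir',ang(W[-1],W[0]),'x',W[:,0].mean())
# iris from side
m=S[153:161,278:286].reshape(-1,3);dd=e[153:161,278:286].reshape(-1);m=m[dd<1.5];print('face',np.median(m,0))
f=np.polyfit(m[:,0],m[:,1],1);print('face yaw',np.degrees(np.arctan(f[0])))
def rayy(u,v,y):
    c=imaging.get_calibration('side');o=np.array(c['eye']);r=cast('side',u,v,0.)-o;return o+r*(y-o[1])/r[1]
yf=np.median(m[:,1])
print('front ctr',rayy(282,157.1,yf),'mid',rayy(282,156.65,yf-.0045),'back',rayy(282,156.18,yf-.009),'hole@mid',rayy(282,156.3,yf-.0045))
Q=P[(abs(P[...,0]-.5)<.02)&(abs(P[...,1]+.36)<.02)&(P[...,2]>.14)];print('top cam iris',Q.mean(0),np.percentile(Q[:,2],[80,90,100]))
Q=P[(abs(P[...,0]-.532)<.015)&(abs(P[...,1]+.2)<.006)];print('top cam mount top',np.percentile(Q[:,2],[25,50,75]))
# side: mount top surface & extents
m=S[183:190,266:280].reshape(-1,3);k=m[(m[:,2]>.142)&(m[:,1]>-.23)];print('side mtop',k.mean(0),k.min(0),k.max(0))
print('mount left edge u~266.6 right~?',np.round(A['q'].max(2)[192:197,262:284]).astype(int))
b=S[:,:,2];print('board z side',np.median(b[(abs(S[...,0]-.46)<.02)&(abs(S[...,1]+.25)<.03)]),'top',np.median(P[...,2][(abs(P[...,0]-.46)<.02)&(abs(P[...,1]+.25)<.03)]))
E
```

```text
front edge yaw -11.118186299117774 y at x=.53 -0.21384648188341765
far/near x 0.5592125649168926 0.5049288674589505 -0.20331045156042585
lever dir 91.11303581134563 x 0.5422304313549005
face [ 0.4984831  -0.35900232  0.15579639]
face yaw -8.680278586613513
front ctr [ 0.49588315 -0.35900232  0.15380689] mid [ 0.49561165 -0.36350232  0.15316949] back [ 0.49534379 -0.36800232  0.15261002] hole@mid [ 0.49566768 -0.36350232  0.15436513]
top cam iris [ 0.50068853 -0.35903502  0.1638865 ] [0.17084862 0.1716501  0.17375824]
top cam mount top [0.1292692  0.14276956 0.14404833]
side mtop [ 0.52754011 -0.19726975  0.14323601] [ 0.51221308 -0.20876713  0.14201801] [ 0.54570251 -0.18059829  0.14427812]
mount left edge u~266.6 right~? [[224 224 223 205  24  20  19  21  22  19  21  32  85 139 145 142 108  55
   21  18  20  48]
 [224 224 223 204  25  20  23  20  18  20  21  25  66 118 127 126  82  20
   22  19  21  22]
 [223 224 223 206  23  16  20  18  17  20  22  21  23  47  86  84  29  23
   23  20  21  24]
 [224 224 221 196  65 101  18  21  23  20  20  21  22  20  17  19  21  22
   28  21  24  25]
 [224 222 210 184 158 180  49  20  19  19  20  20  20  20  20  21  18  27
   44  28  32  38]]
board z side 0.012435695104331124 top 0.012437073785726227
```

Emit:
apply_moves:
  targets:
    - [[0.31,-0.815,0,0,1],[0.31,-0.815,0,0,1],[0.31,-0.815,0,0,1],[0.31,-0.815,0,0,1],[0.31,-0.815,0,0,1],[0.31,-0.815,0,0,1],[0.31,-0.815,0,0,1],[0.31,-0.815,0,0,1]]

```text
clock: 7.97
eef_pos: [0.5016, -0.1376, 0.2297]
tool_rot: [0.771, 0.637, 0.0, 0.0]
ft_force: [1.0, 0.1, 0.7]
grip_width: 0.0851
grasp_force: 0.0
```

Emit:
apply_moves:
  targets:
    - [[0.31,-0.815,0,0,1],[0.31,-0.815,0,0,1],[0,0,-0.4,0,1],[0,0,-0.4,0,1],[0,0,0,0,1],[0,0,0,0,1]]

```text
clock: 8.47
eef_pos: [0.5252, -0.2008, 0.1967]
tool_rot: [0.771, 0.637, -0.001, -0.001]
ft_force: [0.5, -0.4, 0.9]
grip_width: 0.0857
grasp_force: 0.0
```

```bash
python3 - <<'E'
from h import *
l=[imaging.camera('side') for i in range(4)];q=np.mean([a for a,_ in l],0);e=np.median([b for _,b in l],0);np.savez('pics/s3.npz',q=q,e=e)
g=lambda i:(255*(i/255.)**.5).astype(np.uint8)
b=cv2.resize(q[130:220,230:310],None,fx=6.5,fy=6.5,interpolation=cv2.INTER_CUBIC).clip(0,255)
cv2.imwrite('pics/c3.png',g(b))
o=get_obs();print(o['eef_pos'],o['tool_rot'],o['grip_width'],proj('side',o['eef_pos']))
E
```

```text
[ 0.52668458 -0.2007258   0.19906287] [7.70208279e-01 6.37791483e-01 5.39258628e-04 9.69411431e-04] 0.08556284928505696 [[274.58439659 167.38054563]]
```

View pics/c3.png

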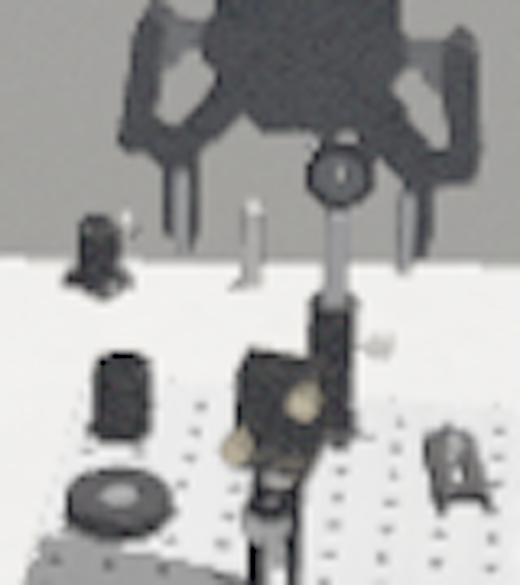

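```bash
python3 - <<'E'
from h import *
A=np.load('pics/s3.npz');q=A['q'].max(2);e=A['e'];S=pts('side',e)
print('img');print(np.round(q[183:204:2,262:286]).astype(int))
for v in(186,188,190,192,194): print(v,' '.join('%.0f'%(1000*y) for y in S[v,264:283,1]),'|',' '.join('%.0f'%(1000*y) for y in S[v,264:283,0]))
for v in(160,163,165):
    m=(abs(S[v,:,1]+.2)<.04);u=np.nonzero(m)[0];print(v,[(int(i),*(1000*S[v,i]).round(0).astype(int)) for i in u])
E
```

```text
img
[[229 228 229 230 227 207 109 119 156 163 207 209 210 215 206  67  13  16
   17  24  18  18  74 153]
 [231 230 228 227 202  58  22  20  18  20  23  21  23  23  25  24  24  24
   18  14  20  18 110 229]
 [229 228 229 216  66  20  20  21  22  21  24  24  21  24  24  26  32  16
   22  23  16  37 126 230]
 [220 223 219 175  65  18  17  19  16  21  22  17  22  42  63  72  64  14
   20  19  17  34 123 229]
 [218 219 218 200  53  19  18  17  18  18  19  26  70 129 123 113  81  47
   20  16  21  41 124 217]
 [219 220 218 198  23  20  22  18  20  18  18  24  65 114 123 120  80  21
   20  18  18  21  80 176]
 [219 219 213 185  34  46  20  25  19  16  19  18  16  18  18  22  22  16
   20  18  19  22  72 162]
 [220 210 156 106 105  94  58  14  16  20  20  23  15  18  20  16  19  26
   45  39  38  55 107 145]
 [214 173 122 129 123 108  67  30  29  31  29  22  19  30  17  21  30  96
  177 133 132 151 214 215]
 [219 213 183 137 108  61  37  21  21  26  40  40  44  44  39  34  97 188
  212 200 188 199 214 215]
 [218 218 218 214 206 207 142  24  51  88  94  74  62  41  32 101 190 215
  213 210 18
[... 2070 characters left out ...]
222)), (296, np.int64(471), np.int64(-182), np.int64(223))]
165 [(255, np.int64(580), np.int64(-203), np.int64(204)), (256, np.int64(577), np.int64(-205), np.int64(203)), (257, np.int64(575), np.int64(-199), np.int64(207)), (258, np.int64(572), np.int64(-199), np.int64(206)), (259, np.int64(569), np.int64(-199), np.int64(207)), (260, np.int64(566), np.int64(-213), np.int64(200)), (291, np.int64(484), np.int64(-183), np.int64(216)), (292, np.int64(482), np.int64(-180), np.int64(217)), (293, np.int64(479), np.int64(-177), np.int64(219)), (294, np.int64(476), np.int64(-182), np.int64(216)), (295, np.int64(474), np.int64(-183), np.int64(216)), (296, np.int64(470), np.int64(-190), np.int64(213))]
```

Emit:
apply_moves:
  targets:
    - [[0.095,-0.06,-0.3,0,1],[0,0,-0.4,0,1],[0,0,-0.4,0,1],[0,0,-0.4,0,1],[0,0,-0.3,0,1],[0,0,-0.12,0,1],[0,0,0,0,1]]

```text
clock: 9.25
eef_pos: [0.5291, -0.2028, 0.1193]
tool_rot: [0.77, 0.638, -0.001, -0.001]
ft_force: [0.4, -0.1, -0.1]
grip_width: 0.0855
grasp_force: 0.0
```

Emit:
apply_moves:
  targets:
    - [[0,0,0,0,0.2],[0,0,0,0,0.1],[0,0,0,0,0.05],[0,0,0,0,0.0]]

```text
clock: 9.58
eef_pos: [0.5303, -0.2035, 0.1219]
tool_rot: [0.77, 0.638, 0.0, 0.001]
ft_force: [-1.1, 0.7, -0.1]
grip_width: 0.0427
grasp_force: 0.6
```

```bash
python3 - <<'E'
from h import *
l=[imaging.camera('side') for i in range(4)];q=np.mean([a for a,_ in l],0);e=np.median([b for _,b in l],0);np.savez('pics/s4.npz',q=q,e=e)
g=lambda i:(255*(i/255.)**.5).astype(np.uint8)
b=cv2.resize(q[150:215,240:305],None,fx=9,fy=9,interpolation=cv2.INTER_CUBIC).clip(0,255)
cv2.imwrite('pics/c4.png',g(b))
o=get_obs();print(o['eef_pos'],o['ft_force'],o['grip_width'])
q=q.max(2);S=pts('side',e)
for v in(186,190,193): print(v,np.round(q[v,255:292]).astype(int)); print([int(1000*y) for y in S[v,255:292,1]]); print([int(1000*y) for y in S[v,255:292,0]])
E
```

```text
[ 0.5300427  -0.20342984  0.12130509] [-0.85372744  0.2677942   0.63095974] 0.04254784107529072
186 [231 230 230 229 221 114  33  62  93  61  52  98  21  20  20  20  26  26
  24  20  20  22  24  24  22  24  37  32  28  26  65 147 173 179 148 161
 188]
[-448, -446, -449, -446, -450, -445, -199, -199, -196, -196, -203, -449, -195, -191, -196, -194, -195, -194, -197, -200, -200, -197, -198, -198, -194, -198, -185, -183, -183, -182, -189, -188, -319, -452, -181, -182, -449]
[576, 572, 569, 566, 562, 559, 562, 559, 556, 554, 551, 538, 545, 543, 540, 537, 534, 531, 529, 526, 523, 520, 517, 515, 512, 509, 507, 505, 502, 499, 496, 493, 478, 462, 486, 483, 452]
190 [218 219 219 219 204 100  36  63  94  51  17  22  22  19  22  21  18  20
  19  42  86  96  98  78  35  57  96  73  30  40 124 227 227 227 227 222
 228]
[-400, -398, -398, -398, -398, -203, -202, -203, -195, -194, -204, -194, -194, -193, -191, -190, -193, -189, -188, -189, -176, -175, -173, -173, -183, -186, -185, -187, -190, -189, -194, -422, -420, -425, -422, -423, -426]
[576, 573, 569, 566, 563, 564, 561, 559, 556, 553, 550, 548, 545, 542, 540, 537, 534, 531, 529, 526, 524, 521, 519, 516, 512, 509, 507, 504, 501, 498, 495, 471, 468, 464, 461, 458, 454]
193 [218 218 218 218 208 141  48  76  94  42  36  20  20  15  17  18  19  18
  25  65 114 123 123  78  24  59  95  65  24  56 138 213 214 212 213 209
 204]
[-379, -376, -378, -381, -380, -203, -201, -199, -196, -195, -205, -191, -191, -191, -191, -191, -190, -190, -188, -188, -168, -168, -167, -168, -185, -186, -187, -186, -186, -190, -200, -381, -383, -382, -385, -382, -382]
[576, 573, 570, 566, 563, 564, 561, 558, 556, 553, 550, 548, 545, 542, 539, 536, 534, 531, 528, 525, 524, 521, 519, 516, 512, 509, 506, 503, 501, 498, 494, 474, 471, 468, 464, 461, 458]
```

View pics/c4.png

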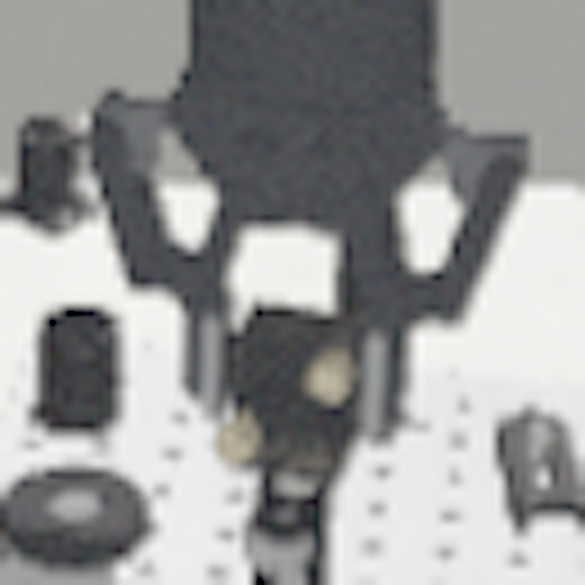

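Emit:
apply_moves:
  targets:
    - [[0,0,0,0,-0.04],[0,0,0,0,-0.04]]

```text
clock: 9.95
eef_pos: [0.5296, -0.2033, 0.1209]
tool_rot: [0.77, 0.637, -0.0, -0.0]
ft_force: [-1.8, -0.3, 1.0]
grip_width: 0.0408
grasp_force: 0.5
```

Emit:
apply_moves:
  targets:
    - [[0,0,0,0,-0.07],[0,0,0,0,-0.07]]

```text
clock: 10.12
eef_pos: [0.5293, -0.2033, 0.1208]
tool_rot: [0.771, 0.637, -0.0, -0.0]
ft_force: [-2.2, -0.7, 2.3]
grip_width: 0.0396
grasp_force: 1.2
```

Emit:
apply_moves:
  targets:
    - [[0,0,0,0,-0.09],[0,0,0,0,-0.09]]

```text
clock: 10.28
eef_pos: [0.5291, -0.2034, 0.1208]
tool_rot: [0.771, 0.637, -0.001, -0.001]
ft_force: [-3.6, -0.2, 2.0]
grip_width: 0.0392
grasp_force: 2.0
```

Emit:
apply_moves:
  targets:
    - [[-0.025,0.005,0,0,-0.09],[0,0,0,0,-0.09],[0,0,0,0,-0.09]]

```text
clock: 10.53
eef_pos: [0.529, -0.2031, 0.1209]
tool_rot: [0.77, 0.637, 0.0, 0.0]
ft_force: [-1.3, -0.9, 1.0]
grip_width: 0.0393
grasp_force: 0.9
```

Emit:
apply_moves:
  targets:
    - [[-0.015,0.003,0,0,-0.1],[0,0,0,0,-0.1],[0,0,0,0,-0.1]]

```text
clock: 10.78
eef_pos: [0.5287, -0.203, 0.121]
tool_rot: [0.77, 0.638, 0.0, 0.0]
ft_force: [-0.9, -0.7, -0.8]
grip_width: 0.0383
grasp_force: 5.0
```

Emit:
apply_moves:
  targets:
    - [[0,0,0,0,-0.11],[0,0,0,0,-0.11],[0,0,0,0,-0.11]]

```text
clock: 11.03
eef_pos: [0.5286, -0.203, 0.121]
tool_rot: [0.77, 0.638, 0.0, 0.0]
ft_force: [-0.3, 0.3, 0.3]
grip_width: 0.0382
grasp_force: 13.3
```

Emit:
apply_moves:
  targets:
    - [[0,0,0,0,-0.2],[0,0,0,0,-0.3],[0,0,0,0,-0.3],[0,0,0,0,-0.3]]

```text
clock: 11.37
eef_pos: [0.5286, -0.203, 0.1212]
tool_rot: [0.77, 0.638, 0.0, 0.0]
ft_force: [1.1, 0.6, 1.6]
grip_width: 0.0376
grasp_force: 59.7
```

```bash
python3 - <<'E'
from h import *
o=get_obs();print(o['eef_pos'],o['ft_force'],o['ft_torque'],o['tool_rot'])
E
```

```text
[ 0.52861795 -0.20303058  0.12116091] [1.08430295 0.6251437  1.6006159 ] [-0.05087385 -0.23700335 -0.03676472] [7.70424784e-01 6.37530743e-01 3.14165975e-04 3.26003276e-04]
```

Emit:
apply_moves:
  targets:
    - [[0,0,0.05,0,-0.3],[0,0,0.05,0,-0.3],[0,0,0.1,0,-0.3],[0,0,0,0,-0.3]]

```text
clock: 11.7
eef_pos: [0.5283, -0.2031, 0.1295]
tool_rot: [0.77, 0.637, -0.0, 0.0]
ft_force: [0.2, -0.4, -1.5]
grip_width: 0.0374
grasp_force: 60.3
```

Emit:
apply_moves:
  targets:
    - [[0,0,0.1,0,-0.3],[0,0,0.1,0,-0.3],[0,0,0.1,0,-0.3],[0,0,0.1,0,-0.3],[0,0,0,0,-0.3],[0,0,0,0,-0.3]]

```text
clock: 12.2
eef_pos: [0.5282, -0.2031, 0.1453]
tool_rot: [0.77, 0.637, -0.0, 0.0]
ft_force: [-0.4, 1.0, -2.3]
grip_width: 0.0372
grasp_force: 60.3
```

```bash
python3 - <<'E'
from h import *
l=[imaging.camera('side') for i in range(6)];q=np.mean([a for a,_ in l],0);e=np.median([b for _,b in l],0);np.savez('pics/s5.npz',q=q,e=e)
g=lambda i:(255*(i/255.)**.5).astype(np.uint8)
b=cv2.resize(q[145:210,245:305],None,fx=9,fy=9,interpolation=cv2.INTER_CUBIC).clip(0,255)
cv2.imwrite('pics/c5.png',g(b))
o=get_obs();print(o['eef_pos'],o['ft_force'],o['ft_torque'],o['grip_width'])
E
```

```text
[ 0.52807139 -0.20296485  0.14468739] [ 0.00259959 -0.46386163 -1.70698083] [ 0.00040043 -0.02577547  0.0044655 ] 0.03751978285848976
```

View pics/c5.png

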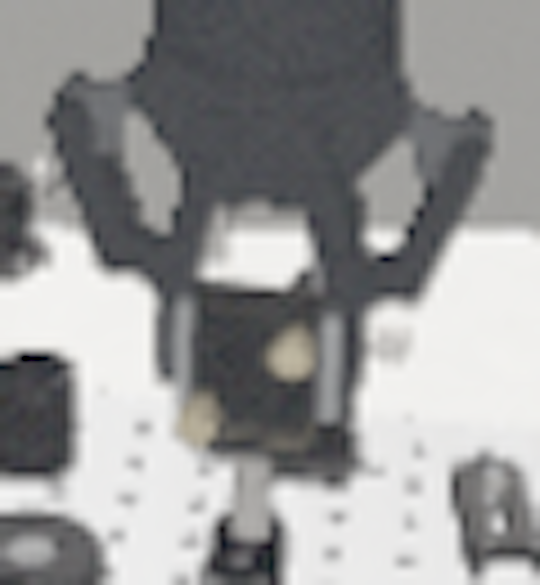

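```bash
python3 - <<'E'
from h import *
from scipy.optimize import least_squares
A=np.load('pics/av.npz');P=pts('top',A['d']);
m=(abs(P[...,0]-.5)<.019)&(abs(P[...,1]+.3595)<.007)&(P[...,2]>.15);Q=P[m]
r=least_squares(lambda t:Q[:,2]-t[1]-np.sqrt(np.clip(.017**2-(Q[:,0]-t[0])**2,1e-9,None)),[.5,.156],loss='soft_l1',f_scale=.001)
print('top iris fit',len(Q),r.x,np.std(r.fun))
v,u=np.nonzero(m);
for k in np.argsort(v): print(v[k],u[k],np.round(1000*Q[k],1),end=' ; ')
print()
# mount top plane in the top camera, by column
for v in range(206,221,2): print(v,[int(round(1000*z)) for z in P[v,240:252,2]],end=' ')
print()
s=np.load('pics/s1.npz')['p'].max(2);print('tips s1',s[146:158,242:258].tolist())
# slip check: mount/pad pattern match s4->s5
a=np.load('pics/s4.npz')['q'].max(2);b=np.load('pics/s5.npz')['q'].max(2)
up=lambda i:cv2.resize(i,None,fx=8,fy=8,interpolation=cv2.INTER_CUBIC).astype(np.float32)
t=up(a[186:202,264:282]);w=up(b[172:200,258:288]);c=cv2.matchTemplate(w,t,cv2.TM_CCOEFF_NORMED);_,mx,_,l=cv2.minMaxLoc(c);print('mount shift px',mx,258+l[0]/8-264,172+l[1]/8-186)
print(proj('side',[.53,-.19,.125]),proj('side',[.53,-.19,.1487]))
E
```

```text
top iris fit 45 [0.50161707 0.15434642] 0.0030831479216504466
219 303 [ 517.1 -359.9  160.8] ; 219 304 [ 516.9 -361.6  170.9] ; 219 305 [ 516.9 -364.2  172.2] ; 220 302 [ 514.6 -358.   152.8] ; 220 303 [ 514.3 -359.5  164.9] ; 220 304 [ 514.2 -361.9  168.4] ; 220 305 [ 514.3 -364.9  165.4] ; 221 303 [ 511.5 -359.2  168.3] ; 221 304 [ 511.5 -362.   167.4] ; 221 305 [ 511.6 -364.8  166.5] ; 222 303 [ 508.7 -359.   170.2] ; 222 304 [ 508.7 -361.7  170. ] ; 222 305 [ 508.8 -364.7  168.2] ; 223 302 [ 506.  -356.5  167.7] ; 223 303 [ 505.9 -358.9  170.6] ; 223 304 [ 505.9 -361.3  173.8] ; 223 305 [ 506.  -364.6  169.1] ; 224 302 [ 503.1 -356.1  172.2] ; 224 303 [ 503.2 -358.8  171.8] ; 224 304 [ 503.3 -361.8  169.3] ; 224 305 [ 503.3 -364.4  170.9] ; 225 302 [ 500.4 -356.2  171. ] ; 225 303 [ 500.5 -358.8  172.6] ; 225 304 [ 500.5 -361.6  171.7] ; 225 305 [ 500.6 -364.4  170.8] ; 226 302 [ 497.7 -356.2  171.3] ; 226 303 [ 497.8 -358.9  171.6] ; 226 304 [ 497.8 -361.7  170.8] ; 227 301 [ 495.  -354.   165.8] ; 227 302 [ 495.  -356.3  170.4] ; 227 303 [ 495.  -359.1  170. ] ; 227 304 [ 495.1
[... 1259 characters left out ...]
61, 97, 83, 32, 35, 71, 105, 105, 105], [104, 106, 97, 61, 70, 98, 79, 54, 101, 86, 40, 72, 104, 105, 105, 108], [105, 104, 105, 104, 100, 96, 78, 56, 101, 91, 77, 106, 109, 105, 106, 106], [107, 105, 104, 104, 105, 96, 85, 76, 98, 97, 103, 107, 102, 105, 102, 104], [105, 105, 106, 107, 106, 108, 106, 109, 107, 105, 109, 105, 105, 103, 106, 106], [106, 104, 107, 106, 110, 104, 106, 103, 103, 107, 105, 105, 103, 108, 105, 107], [103, 106, 105, 108, 106, 106, 107, 105, 107, 105, 105, 106, 101, 107, 104, 107], [107, 105, 105, 106, 109, 105, 104, 107, 106, 107, 105, 104, 105, 105, 106, 107]]
mount shift px 0.6806762218475342 0.625 -7.75
[[272.51982798 192.83936548]] [[272.83099935 185.42426481]]
```

```bash
python3 - <<'E'
from h import *
q=np.load('pics/av.npz')['q'].max(2)
x=np.array([.982,-.187]);y=np.array([.187,.982]);m=np.array([.5294,-.1986])
for a in(.016,.012,.008,.004):
    w=m+a*x-.010*y;uv=proj('side',[*w,.145])[0];u=int(round(uv[0]));c=q[178:192,u];k=np.argmax(c<140);print(a,uv.round(2),'edge',round(178+k-1+(c[k-1]-140)/(c[k-1]-c[k]),2),c[:8].round())
# iris mid-plane centre, using y from bore line with the same frame
b=m+.004*y
for D in(.16,.165,.17):
    i=b-D*y;print('iris line',i)
for yy in(-.358,-.361,-.3635):
  for z in(.152,.155,.158):
    print(yy,z,proj('side',[.4965,yy,z]).round(2),end=' ')
E
```

```text
0.016 [267.78 182.75] edge 182.8 [234. 234. 233. 233. 219. 121.  48.  35.]
0.012 [269.19 182.89] edge 182.92 [235. 235. 234. 233. 221. 133.  48.  36.]
0.008 [270.6  183.04] edge 183.26 [232. 232. 231. 232. 226. 172.  51.  37.]
0.004 [272.02 183.19] edge 183.48 [232. 231. 230. 232. 234. 215.  60.  39.]
iris line [ 0.500228 -0.351792]
iris line [ 0.499293 -0.356702]
iris line [ 0.498358 -0.361612]
-0.358 0.152 [[281.79 157.77]] -0.358 0.155 [[281.84 156.89]] -0.358 0.158 [[281.88 156.01]] -0.361 0.152 [[281.74 157.34]] -0.361 0.155 [[281.78 156.46]] -0.361 0.158 [[281.83 155.58]] -0.3635 0.152 [[281.69 156.99]] -0.3635 0.155 [[281.74 156.11]] -0.3635 0.158 [[281.79 155.23]]
```

```bash
python3 - <<'E'
from h import *
A=np.load('pics/av.npz');S=pts('side',A['e']);P=pts('top',A['d'])
for v in range(151,164): print(v,[int(round(10000*(S[v,u,1]+.187*(S[v,u,0]-.497)))) if A['e'][v,u]<1.5 else 0 for u in range(275,290)])
for v in range(207,220): 
    u=[k for k in range(236,254) if P[v,k,2]>.138]; print(v,u[0],u[-1],(P[v,u[0]]*1000).round(1),(P[v,u[-1]]*1000).round(1))
E
```

```text
151 [0, 0, -3613, 0, 0, 0, 0, 0, 0, 0, 0, 0, 0, 0, 0]
152 [0, 0, -3602, -3614, -3635, -3610, -3584, -3588, -3598, -3627, -3655, 0, 0, 0, 0]
153 [0, 0, 0, -3604, -3587, -3565, -3588, -3570, -3572, -3561, -3572, -3649, 0, 0, 0]
154 [0, 0, 0, -3570, -3567, -3573, -3595, -3583, -3590, -3549, -3573, -3564, -3649, 0, 0]
155 [0, 0, -3567, -3566, -3602, -3598, -3591, -3588, -3611, -3597, -3549, -3595, -3617, 0, 0]
156 [0, 0, -3574, -3585, -3593, -3605, -3609, 0, -3583, -3617, -3610, -3552, -3575, 0, 0]
157 [0, 0, -3563, -3595, -3600, -3597, -3583, 0, -3630, -3614, -3588, -3560, -3574, 0, 0]
158 [0, 0, -3560, -3566, -3592, -3611, -3618, -3592, -3599, -3603, -3595, -3570, -3565, 0, 0]
159 [0, 0, -3571, -3568, -3622, -3602, -3597, -3588, -3602, -3596, -3596, -3561, -3565, 0, 0]
160 [0, 0, 0, -3537, -3563, -3592, -3605, -3590, -3625, -3589, -3564, -3580, 0, 0, 0]
161 [0, 0, 0, 0, -3572, -3566, -3568, -3559, -3558, -3545, -3580, 0, 0, 0, 0]
162 [0, 0, 0, 0, 0, -3606, -3563, -3570, -3577, 0, 0, 0, 0, 0, 0]
163 [0, 0, 0, 0, 0, -3567, -3541, -3559, -3585, 0, 0, 0, 0, 0, 0]
207 243 249 [ 548.9 -193.7  144. ] [ 549.2 -210.4  142. ]
208 242 249 [ 546.1 -190.9  144.4] [ 546.4 -210.5  143.2]
209 242 249 [ 543.3 -190.9  142.7] [ 543.6 -210.5  143.3]
210 242 249 [ 540.5 -191.   143.6] [ 540.9 -210.5  141.8]
211 242 248 [ 537.8 -191.   140.8] [ 538.  -207.8  142.7]
212 241 248 [ 534.9 -188.3  142.9] [ 535.2 -207.8  143.4]
213 241 248 [ 532.1 -188.3  143.7] [ 532.3 -207.9  144.6]
214 236 247 [ 529.1 -174.4  143.1] [ 529.5 -205.1  143.5]
215 236 247 [ 526.3 -174.5  145.4] [ 526.8 -205.1  142. ]
216 236 247 [ 523.5 -174.5  144.4] [ 524.  -205.2  142.5]
217 236 246 [ 520.9 -174.4  140.3] [ 521.1 -202.5  142.8]
218 240 246 [ 518.2 -185.6  139.6] [ 518.3 -202.5  144.1]
219 244 246 [ 515.4 -197.   144.9] [ 515.6 -202.5  142.6]
```

Emit:
apply_moves:
  targets:
    - [[0,0,0.05,0,-0.3],[0,0,0.05,0,-0.3],[0,0,0.05,0,-0.3],[0,0,0.015,0,-0.3],[0,0,0,0,-0.3],[0,0,0,0,-0.3],[0,0,0,0,-0.3],[0,0,0,0,-0.3]]

```text
clock: 13.17
eef_pos: [0.5281, -0.203, 0.1514]
tool_rot: [0.77, 0.637, -0.0, -0.0]
ft_force: [-0.5, 0.3, -1.6]
grip_width: 0.0373
grasp_force: 60.4
```

```bash
python3 - <<'E'
from h import *
Z=[]
l=[]
for i in range(6): l.append(imaging.camera('side'));Z.append(get_obs()['eef_pos'])
q=np.mean([a for a,_ in l],0);e=np.median([b for _,b in l],0)
o=get_obs();print(np.mean(Z,0),o['ft_force'],o['ft_torque'],o['grasp_force'],o['tool_rot'])
b=q.max(2);x=np.array([.982,-.187]);y=np.array([.187,.982]);t=np.mean(Z,0);m=t[:2]+.0045*y
for a in(.012,.008,.004,0):
    w=m+a*x-.010*y;uv=proj('side',[*w,t[2]-.1211+.145])[0];u=int(round(uv[0]));v=int(uv[1]);print(uv.round(2),v-5,b[v-5:v+6,u].round())
# yaw of mount's back face
S=pts('side',e);k=S[174:188,264:283].reshape(-1,3);k=k[(abs(k[:,1]-(-.19-.187*(k[:,0]-.53)))<.004)];f=np.polyfit(k[:,0],k[:,1],1);print('yaw',np.degrees(np.arctan(f[0])),len(k))
E
```

```text
[ 0.52817438 -0.2029876   0.15144173] [ 0.76415398  0.2091106  -0.95042964] [-0.05467474 -0.03118494 -0.01227001] 60.352909693610854 [ 7.70449137e-01  6.37501469e-01 -3.10575698e-05 -5.98132853e-05]
[269.69 173.32] 168 [ 86.  83. 116. 184. 183. 160.  73.  23.  24.  21.  19.]
[271.12 173.47] 168 [106. 104. 156. 227. 228. 208.  95.  20.  21.  20.  19.]
[272.55 173.61] 168 [104. 104. 155. 226. 227. 220. 160.  20.  22.  21.  18.]
[273.98 173.76] 168 [106. 103. 154. 226. 227. 222. 172.  25.  22.  24.  24.]
yaw -10.543421450163224 182
```

```bash
python3 -c "
from h import *
print(order.job_done())"
```

```text
the job is handed in; nothing more can be done
None
```

The job is handed in: the lever was pushed open until it met its stop. The post was then drawn about 30 mm straight up, still in the bore, and the gripper holds the mirror's middle at about 155 mm, level with my camera estimate of the iris (good to about 1–2 mm).

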